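# Clamp the julienne slicer to the prep block

### The job

Clamp the slicer down on its block with the red F-clamp so that it cannot wander while carrots are shredded: press the clamp's arm down its bar, without forcing it, until the rubber pad bears on the slicer's tail and the arm tilts and binds on the bar, then screw the handle tight by about half a turn, firm but without crushing the plastic. Leave the slicer where it lies, do not knock the carrots, the bowl or the jar, and let go of everything.

Things in the scene. Friction and masses are not known exactly. Their poses are not given: they have to be found in the camera images.
- station: Fixed brown prep block on rubber feet, 240 (x) x 400 (y) mm, top 66 mm above the worktop; origin on the worktop under its centre. The steel bar (9 x 22 mm) of the red F-clamp stands upright at its +y end, axis at x 0, y +215 mm, top at 226 mm; the clamp's lower jaw is bolted under the block. The clamp's arm reaches 140 mm from the bar in -y, over the block.
- clamp_arm (a joint): Height of the sliding red arm on the bar, m, up positive (range 0 to 0.063; starts 0.04 to 0.058). Left alone it hangs by jamming on the bar. It slides when pressed down within 55 mm of the bar's axis (5 to 15 N); pressed at the handle or its outer end it only jams tighter.
- clamp_tilt (a joint): Tilt of the sliding arm on the bar, rad; + : outer end up. About -0.018 hanging free; about +0.02 once pressed down near the bar with its pad on the work, when it binds and stays; about 0.034 when screwed tight. Noise 0.008. The pad keeps about half of the downward push: 15 to 25 N of push is plenty. Held level in a grip it does not bind until let go and pressed.
- clamp_screw (a joint): Turn of the handle and screw, rad (range 0 to 25; starts 0 to 0.8); grows clockwise seen from above. One turn lowers handle, screw and pad by 5 mm. It stays where left. Turning takes about 0.12 N m free, 0.18 tight. With the arm bound and the pad bearing, each quarter turn adds roughly 25 N: half a turn is right, a whole turn crushes the slicer.
- clamp_jaw: The clamp's red sliding arm with its sleeve on the bar; origin on the bar's axis at the arm's mid height, arm along its -y to the screw at 140 mm. The arm is 14 mm wide and 28 mm tall, the sleeve 74 mm tall. Press or squeeze the arm with less than 25 N.
- jaw_push (a point): Point on the flat top face of the sliding arm, 42 mm from the bar's axis towards the handle: where to press it down. The arm is 14 mm wide here, 28 mm tall, flat on top from 22 to 126 mm from the bar's axis; the sleeve round the bar stands 23 mm higher. Clear of bar and handle.
- handle_top (a point): Centre of the top end of the clamp's upright round wooden handle, 28 mm diameter, 95 mm long below this point (its top 7 mm tapers a little), on the screw's axis 140 mm from the bar's axis; 107 mm above the arm's top face when the screw reads 0. It leans with the arm.
- clamp_pad: Black rubber pad, 30 mm diameter, 8 mm thick, under the screw on a swivel; origin at the centre of its lower face, which lies 69 mm below the arm's top face when the screw reads 0.
- slicer: Loose green and steel julienne slicer (mandoline) lying flat on the block, 116 (x) x 340 (y) x 22 mm, about 0.55 kg; origin under its centre; its solid tail plate is at +y, under the pad, its blade is 34 mm to -y.
- slicer_tail (a point): Centre of the top face of the slicer's solid tail plate (116 x 110 mm), 22 mm above the block, 88 mm above the worktop.
- carrot1_mid (a point): Middle of a loose carrot, 150 mm long, 35 mm thick, on the block beside the slicer. Leave alone.
- carrot2_mid (a point): Middle of a loose carrot, 150 mm long, 35 mm thick, on the worktop beside the block. Leave alone.
- bowl_mid (a point): Centre of a loose speckled white four-cornered bowl, 185 mm across, 82 mm tall, beyond the block's -y end. Leave alone.
- jar_mid (a point): Centre of a loose amber jar with a white lid, 76 mm diameter, 120 mm tall, beside the block. Leave alone.

How it is judged:
By the outcome, as a careful person would: the job done as asked, in the order asked, and still so for the second after the job is handed in, with the robot touching nothing.
It also fails if it takes over 61 s, if anything falls off the work surface, if the arm or the gripper's body presses on something with over 40 N, if the wrist force passes 120 N, or if a joint passes its speed limit or range.

### The arm

A 7-joint arm with a two-finger parallel gripper is mounted at the origin on the work surface. World frame = base frame: x ahead of the robot, y to its left, z up, the work surface at z = 0. Lengths are in m, angles in rad, forces in N, time in s.
With the tool pointing down it reaches from about 0.4 to 0.875 m from the base axis. Payload 19.3 kg.
Tool frame: the origin (TCP) lies on the centre line of the jaws, within the pads' length; the fingertips stand 8 mm ahead of it and the grasp point (between the pads) lies 11 mm behind it (bot.tip_extent is the distance from the TCP to the fingertips, in m); x points along the fingers, y is the direction in which the jaws open and shut, and the axes are right-handed (so a half turn about x gives the same grasp; the last joint's range is limited). The gripper opens to 85 mm and grips with 20 to 120 N. Pads are 22 mm wide; open, the fingers measure 114 mm over their backs; the gripper's body (76 mm by 85 mm) begins 54 mm behind the grasp point. The pads swing forward as they close: fully open they stand 13 mm farther back than shut.
Start: joints at [1.202, 0.521, -0.036, 1.599, 0.021, 1.021, -0.113], TCP at [0.184, -0.597, 0.239] pointing down, gripper open.
Joint ranges: [-2.91, 2.91], [-0.3, 2.13], [-1.5, 1.42], [0.17, 2.43], [-1.26, 4.41], [0.16, 1.93], [-2.52, 2.52]. Speed limits (rad/s): [1.89, 1.89, 2.39, 2.39, 3.01, 3.01, 3.01].

### API

Orientations are given as [roll, pitch, yaw] about the fixed x, y, z axes, in that order (R = Rz(yaw) Ry(pitch) Rx(roll)).
In Python, from workcell import sensors, imaging, order, bot gives the robot as it stands.
- The arm moves only by the tool arm_command, never from a script. Its argument "commands" is a list of rows, each an object of numbers: "dx", "dy", "dz": the shift along the tool's x, y, z in cm; "twist": the turn about the tool's x in rad. A call has 1 to 12 rows; each row is the pose to reach, as a shift and turn from the pose measured when the call began, along the tool's axes at that moment; what a row does not reach only later rows make up. A row lasts 1/12 s, in which the tool goes at most 41.7 mm and 7.16 degrees, less where a joint would pass 70% of its speed; a pose out of reach is approached as far as the arm can. A call with a gripper value outside its range is refused whole. "grip" is the closure, from -1 (fully open) to 1 (shut), set as the call begins (left out, the last holds). The fingers move at their own pace and stop on an object; "squeeze" is the grip in N (left out, the last holds). Time passes only in rows, so rows that repeat a pose let the fingers close. It gives the time, the measured TCP pose, the force and the opening at its end, in the units of the state.
- sensors.observe(): the state, without advancing time (a new reading comes with each control period).
- imaging.grab_frame(name): name is "scene" or "top" or "wrist"; returns the picture (400x640x3 uint8, red, green, blue); there is no depth.
- imaging.camera_info(name): a dict with "fx", "fy", "cx", "cy" (pixels), "origin" and "attitude" of the camera in the world. Camera axes: x right, y down, z forward; pixel columns grow to the right and rows downward; lengths in m; the calibration is good to about 2 mm. A picture is of the moment at which its call begins: read the wrist's pose just before it. camera_info takes no time and is no camera call; for the wrist camera it gives the pose at the moment of the call.
- order.job_done(): hands the job in, once; it reports no verdict.
The state is a dict: "clock": time; "qpos": joint angles; "qd": joint speeds; "joint_efforts": joint torques, N m; "position": TCP position; "tool_rot": TCP orientation; "force": force on the tool from outside, world axes, zero at the start; "moment": the same for the moment, N m; "grip_width": finger opening in m.
Only numpy, scipy, OpenCV 4.12 (cv2) and the standard library are available. Lean on these libraries where they do the work, as an engineer would, in place of code of your own. Each camera call takes 0.05 s, during which the arm holds its last target.

## Working session

There is one attempt and no reset: what is moved stays moved. The work goes in short steps, Python scripts to look and compute and a tool call to move; the robot and the scene stay as the last step left them, time stands still between calls to the robot, and variables do not carry over. Pictures are saved under pics/ and viewed, and the job is handed in when it is done.

Besides the shell and the picture viewer there is one more tool, called after ">>>" as a command line: name --argument value ..., lists and objects as JSON in quotes. arm_command: Moves the arm, as the interface text tells. Its arguments: {"type":"object","properties":{"commands":{"type":"array"},"grip":{"type":"number"},"squeeze":{"type":"number"}},"required":["commands"]}

```bash
ls; mkdir -p pics
python3 - <<'E'
from workcell import sensors, imaging, order, bot
import cv2
print(sensors.observe()); print([a for a in dir(bot) if a[0]!='_'])
for n in("scene","top","wrist"):
    print(n,imaging.camera_info(n))
    cv2.imwrite(f"pics/{n}0.png",imaging.grab_frame(n)[:,:,::-1])
E
```

```text
pics
{'clock': 0.0, 'qpos': array([ 1.20182   ,  0.52205176, -0.03630779,  1.60002648,  0.02120758,
        1.02110868, -0.11276291]), 'qd': array([ 4.66166985e-04, -6.31339773e-04, -1.31013859e-04, -1.17619896e-03,
       -6.76180760e-05,  1.50937118e-03, -3.81920785e-05]), 'joint_efforts': array([-6.21059407e-04, -9.27096605e+01,  1.97999641e+00, -3.69925153e+01,
        1.78013777e-02,  8.31759913e-03,  4.79518931e-06]), 'position': array([ 0.18381799, -0.59699465,  0.23869582]), 'tool_rot': array([-1.48497957,  1.56958722,  1.95540382]), 'force': array([ 0.57252831,  0.09197577, -0.20971809]), 'moment': array([ 0.00650427, -0.03007154,  0.01549438]), 'grip_width': 0.08534041778521066}
['IKError', 'tip_extent']
scene {'fx': 391.7230089105004, 'fy': 391.7230089105004, 'cx': 315.25438672982926, 'cy': 204.02443112643311, 'origin': array([0.93112099, 0.35806645, 0.88950245]), 'attitude': array([-2.50124538,  0.00488276,  2.49688664])}
top {'fx': 472.254779054921, 'fy': 472.254779054921, 'cx': 314.15866983051853, 'cy': 205.350208380775, 'origin': array([ 0.36818182, -0.0609547 ,  1.48077605]), 'attitude': array([-2.96869222,  0.01276827, -1.57518253])}
wrist {'fx': 352.68064959734113, 'fy': 352.68064959734113, 'cx': 318.69887894202986, 'cy': 198.437389557226, 'origin': array([ 0.26390753, -0.57175743,  0.37451318]), 'attitude': array([ 2.80994504e+00,  1.83293102e-03, -1.27290461e+00])}
```

View pics/scene0.png

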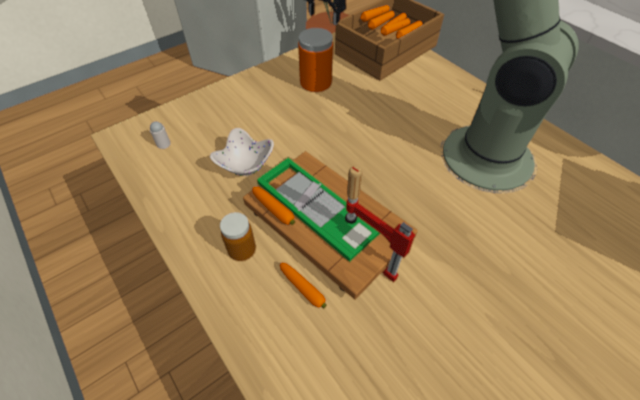

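View pics/top0.png

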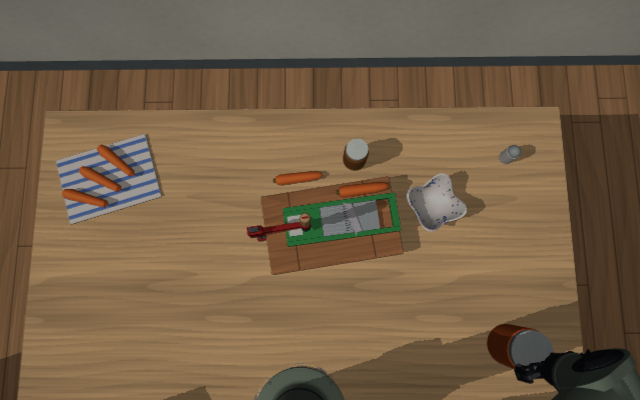

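View pics/wrist0.png

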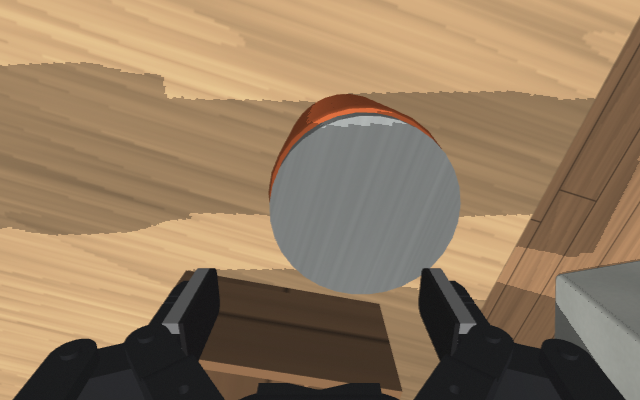

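The scene camera shows the clamp's handle top near (354,172), its sleeve near (402,235), and the block and slicer between them. The top camera shows the clamp bar near (255,232) and the handle near (305,221). A large jar stands just under the gripper. I'll enlarge the clamp area.

Run:
```python
import cv2
a=cv2.imread('pics/top0.png')[170:285,235:415]; cv2.imwrite('pics/topc.png',cv2.resize(a,None,fx=4.4,fy=4.4,interpolation=cv2.INTER_CUBIC))
a=cv2.imread('pics/scene0.png')[150:300,240:440]; cv2.imwrite('pics/scenec.png',cv2.resize(a,None,fx=4,fy=4,interpolation=cv2.INTER_CUBIC))
```

```text
(no output)
```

View pics/topc.png

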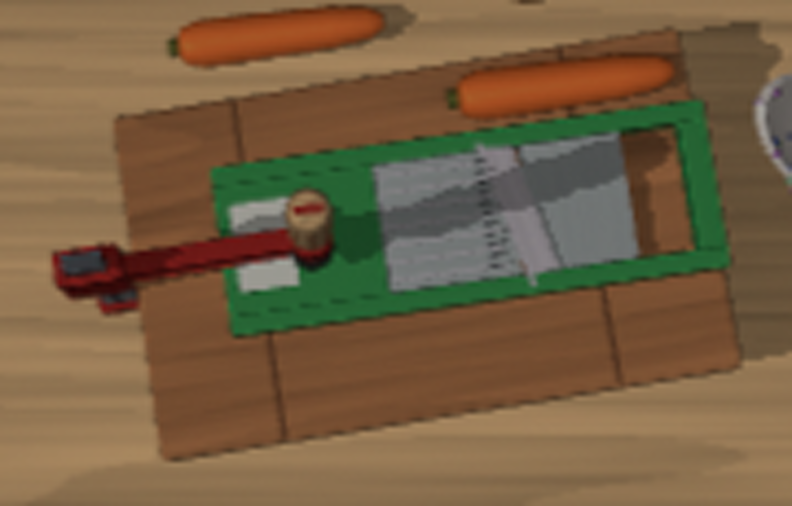

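View pics/scenec.png

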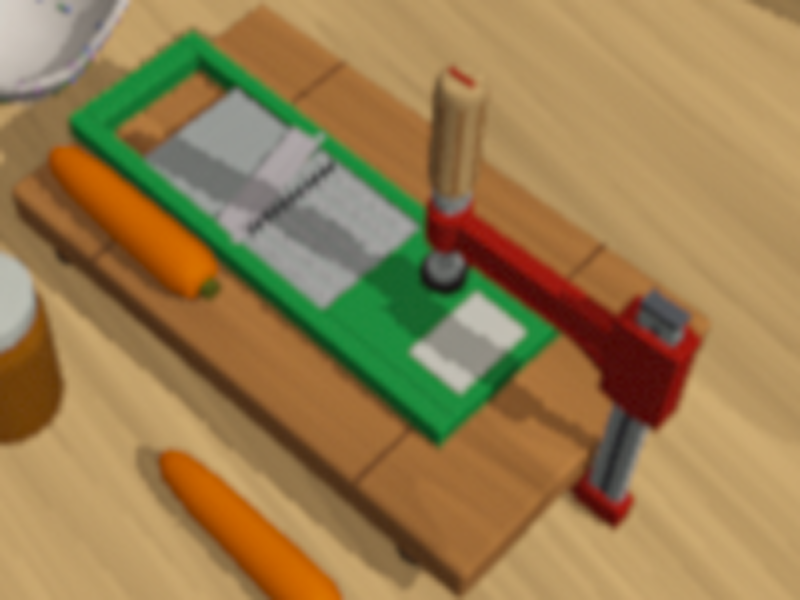

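```bash
cat > h.py <<'E'
import numpy as np
from scipy.spatial.transform import Rotation as R
from workcell import sensors, imaging, order, bot
def ray(ci,u,v):
    d=R.from_euler('xyz',ci['attitude']).as_matrix()@np.array([(u-ci['cx'])/ci['fx'],(v-ci['cy'])/ci['fy'],1]); return np.array(ci['origin']),d/np.linalg.norm(d)
def atz(ci,u,v,z):
    o,d=ray(ci,u,v); return o+d*(z-o[2])/d[2]
def tri(*rs):
    A=np.zeros((3,3));b=np.zeros(3)
    for o,d in rs:
        P=np.eye(3)-np.outer(d,d);A+=P;b+=P@o
    p=np.linalg.solve(A,b); return p,[np.linalg.norm((np.eye(3)-np.outer(d,d))@(p-o)) for o,d in rs]
def proj(ci,p):
    c=R.from_euler('xyz',ci['attitude']).as_matrix().T@(np.array(p)-ci['origin']); return np.array([ci['cx']+ci['fx']*c[0]/c[2],ci['cy']+ci['fy']*c[1]/c[2]])
def state():
    s=sensors.observe(); M=R.from_euler('xyz',s['tool_rot']).as_matrix(); return s,M
E
python3 - <<'E'
from h import *
T=imaging.camera_info('top');S=imaging.camera_info('scene')
t=lambda x,y:((x+.5)/4.4-.5+235,(y+.5)/4.4-.5+170)
s=lambda x,y:((x+.5)/4-.5+240,(y+.5)/4-.5+150)
np.set_printoptions(precision=4,suppress=True)
c=[atz(T,*t(*q),.066) for q in((115,117),(680,30),(741,368),(165,460))]
print(np.array(c)); print('ctr',np.mean(c,0))
c2=[atz(S,*s(*q),.066) for q in((708,318),(462,580),(262,5),(15,192))]
print(np.array(c2),np.mean(c2,0))
print('bar',atz(T,*t(85,263),.226),atz(S,*s(663,308),.226),tri(ray(T,*t(85,263)),ray(S,*s(663,308))))
print('handle',tri(ray(T,*t(308,208)),ray(S,*s(462,74))))
E
```

```text
[[ 0.6448  0.1191  0.066 ]
 [ 0.7039 -0.2745  0.066 ]
 [ 0.4686 -0.3083  0.066 ]
 [ 0.4088  0.0818  0.066 ]]
ctr [ 0.5565 -0.0955  0.066 ]
[[ 0.4107  0.0807  0.066 ]
 [ 0.6463  0.1209  0.066 ]
 [ 0.473  -0.3072  0.066 ]
 [ 0.7051 -0.2671  0.066 ]] [ 0.5588 -0.0932  0.066 ]
bar [0.5231 0.1157 0.226 ] [0.5256 0.1166 0.226 ] (array([0.5237, 0.1158, 0.2232]), [np.float64(0.0003148749801045285), np.float64(0.00031487498010465757)])
handle (array([ 0.5464, -0.0226,  0.2927]), [np.float64(0.0004186039262380051), np.float64(0.00041860392623807265)])
```

Run:
```python
from h import *
np.set_printoptions(precision=4,suppress=True)
s,M=state(); print(M, bot.tip_extent)
ci=imaging.camera_info('wrist'); print('cam in tool',M.T@(ci['origin']-s['position']))
print('cam fwd in tool',M.T@R.from_euler('xyz',ci['attitude']).as_matrix()[:,2])
y=np.array([-.150,.9887,0]); 
for sg in(1,-1):
    z=sg*y; x=np.array([0,0,-1.]); D=np.column_stack([x,np.cross(z,x),z])
    print(sg,'twist',R.from_matrix(M.T@D).as_rotvec())
for w in([.184,-.597,.40],[.531,.075,.40],[.531,.075,.25]):
    print(M.T@(np.array(w)-s['position'])*100)
```

```text
[[-0.0003  0.2944 -0.9557]
 [ 0.0008 -0.9557 -0.2944]
 [-1.     -0.0009  0.0001]] 0.008
cam in tool [-0.1357 -0.0007 -0.0839]
cam fwd in tool [ 0.9455 -0.0011  0.3255]
1 twist [1.719  0.0008 0.0006]
-1 twist [-1.4226 -0.0006  0.0007]
[-16.113   -0.0184  -0.0126]
[-16.0702 -54.0264 -52.9565]
[ -1.0702 -54.0136 -52.9574]
```

>>> arm_command --commands '[{"dx":-4},{"dx":-8},{"dx":-12},{"dx":-16},{"dx":-16,"dy":-3,"dz":-3,"twist":-0.1},{"dx":-16,"dy":-6,"dz":-6,"twist":-0.2},{"dx":-16,"dy":-9,"dz":-9,"twist":-0.3},{"dx":-16,"dy":-12,"dz":-12,"twist":-0.4},{"dx":-16,"dy":-15,"dz":-15,"twist":-0.5},{"dx":-16,"dy":-18,"dz":-18,"twist":-0.6},{"dx":-16,"dy":-21,"dz":-21,"twist":-0.7},{"dx":-16,"dy":-24,"dz":-24,"twist":-0.8}]' --grip 1

```text
validation failed for argument at $.co...
```

```bash
cat > tgt.py <<'E'
from h import *
import sys
np.set_printoptions(precision=4,suppress=True)
s,M=state(); print('clk',s['clock'],'pos',s['position'],'q',s['qpos'],'F',s['force'],'mom',s['moment'],'w',s['grip_width'])
if len(sys.argv)>1:
    w=np.array([float(v) for v in sys.argv[1:4]]); print('d cm',M.T@(w-s['position'])*100)
    a=float(sys.argv[4]) if len(sys.argv)>4 else 0  # twist offset from tool z = -y_station
    y=np.array([-.150,.9887,0]); z=-y; x=np.array([0,0,-1.]); D=np.column_stack([x,np.cross(z,x),z])@R.from_rotvec([a,0,0]).as_matrix()
    print('rot',R.from_matrix(M.T@D).as_rotvec())
E
python3 tgt.py .531 .075 .40
```

```text
clk 0.15 pos [ 0.1839 -0.5971  0.2389] q [ 1.2018  0.5219 -0.0363  1.5999  0.0212  1.0211 -0.1128] F [-0.1165 -0.6634 -0.0752] mom [ 0.0061  0.038  -0.0266] w 0.08527773556742536
d cm [-16.0702 -54.0264 -52.9565]
rot [-1.4226 -0.0006  0.0007]
```

The call was rejected by validation and nothing moved. I'll send it again with every field filled in.

>>> arm_command --commands '[{"dx":-4,"dy":0,"dz":0,"twist":0},{"dx":-8,"dy":0,"dz":0,"twist":0},{"dx":-12,"dy":0,"dz":0,"twist":0},{"dx":-16,"dy":0,"dz":0,"twist":0},{"dx":-16,"dy":-3,"dz":-3,"twist":-0.1},{"dx":-16,"dy":-6,"dz":-6,"twist":-0.2},{"dx":-16,"dy":-9,"dz":-9,"twist":-0.3},{"dx":-16,"dy":-12,"dz":-12,"twist":-0.4},{"dx":-16,"dy":-15,"dz":-15,"twist":-0.5},{"dx":-16,"dy":-18,"dz":-18,"twist":-0.6},{"dx":-16,"dy":-21,"dz":-21,"twist":-0.7},{"dx":-16,"dy":-24,"dz":-24,"twist":-0.8}]' --grip 1

```text
clock: 1.15
position: [0.3401, -0.3006, 0.3991]
tool_rot: [-1.736, 1.57, 2.51]
force: [1.2, 0.0, 0.5]
grip_width: 0.0001
```

```bash
python3 tgt.py .531 .075 .40
```

```text
clk 1.15 pos [ 0.3401 -0.3006  0.3991] q [ 0.8962  0.1082 -0.3336  1.7744  0.0371  1.2656  0.0859] F [1.2029 0.0313 0.4561] mom [ 0.0013 -0.0879 -0.0101] w 5.4786518978716115e-05
d cm [ -0.086    0.1237 -42.1352]
rot [-0.6178 -0.0003  0.0005]
```

>>> arm_command --commands '[{"dx":0,"dy":0,"dz":-4,"twist":-0.06},{"dx":0,"dy":0,"dz":-8,"twist":-0.12},{"dx":0,"dy":0,"dz":-12,"twist":-0.18},{"dx":0,"dy":0,"dz":-16,"twist":-0.24},{"dx":0,"dy":0,"dz":-20,"twist":-0.3},{"dx":0,"dy":0,"dz":-24,"twist":-0.36},{"dx":0,"dy":0,"dz":-28,"twist":-0.42},{"dx":0,"dy":0,"dz":-32,"twist":-0.48},{"dx":0,"dy":0,"dz":-36,"twist":-0.54},{"dx":0,"dy":0.1,"dz":-39,"twist":-0.58},{"dx":0,"dy":0.1,"dz":-41,"twist":-0.618},{"dx":0,"dy":0.1,"dz":-42.1,"twist":-0.618}]'

```text
clock: 2.15
position: [0.5311, 0.0774, 0.3988]
tool_rot: [-2.613, 1.569, 2.255]
force: [0.7, -0.9, 0.7]
grip_width: -0.0
```

```bash
python3 - <<'E'
from h import *
import cv2
print(imaging.camera_info('wrist'))
a=imaging.grab_frame('wrist')[:,:,::-1]; cv2.imwrite('pics/w1.png',a)
a=imaging.grab_frame('scene')[:,:,::-1]; cv2.imwrite('pics/s1.png',cv2.resize(a[130:310,240:480],None,fx=3.3,fy=3.3,interpolation=cv2.INTER_CUBIC))
E
python3 tgt.py .531 .075 .25
```

```text
{'fx': 352.68064959734113, 'fy': 352.68064959734113, 'cx': 318.69887894202986, 'cy': 198.437389557226, 'origin': array([0.5181297 , 0.1607984 , 0.53457313]), 'attitude': array([2.81277587e+00, 1.45804688e-03, 1.54628276e-01])}
clk 2.25 pos [0.5308 0.0761 0.3987] q [ 0.2917  0.3087 -0.7132  1.5765  0.2044  1.3341 -0.2946] F [-1.2986 -0.5149  0.4055] mom [-0.0356 -0.0545  0.0106] w 0.00019254468636876988
d cm [14.8702  0.0223  0.133 ]
rot [ 0.0013 -0.0013  0.0011]
```

View pics/w1.png

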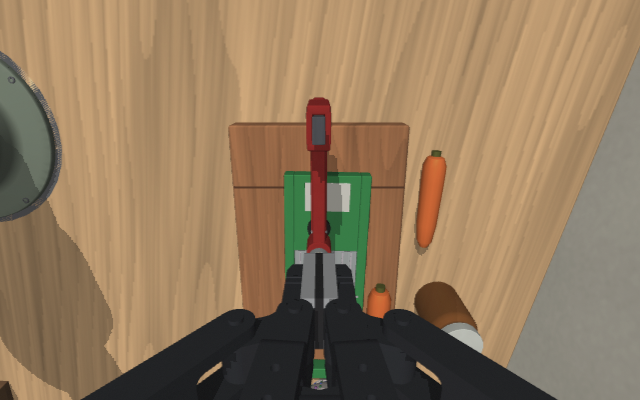

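View pics/s1.png

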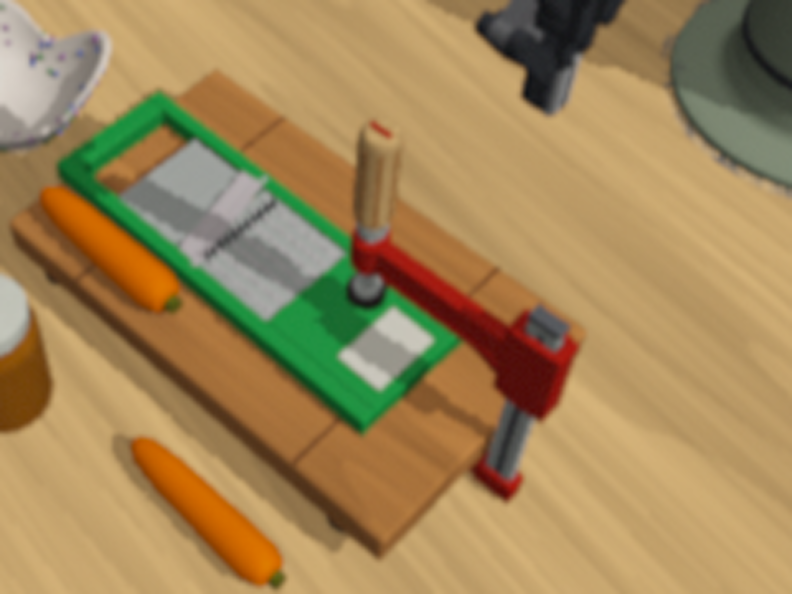

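The wrist picture shows the bar's top at about (319,130), spanning rows 114 to 146. The red arm runs down column 319 to the fingers. I'll refine the bar position from this.

Run:
```python
from h import *
np.set_printoptions(precision=4,suppress=True)
import cv2
W=imaging.camera_info('wrist')
for q in((319,130),(319,114.5),(319,145.5)): print(atz(W,*q,.226))
print(atz(W,319,165,.188),atz(W,319,235,.187))
c=np.mean([atz(W,*q,.066) for q in((231,124),(408,125))],0);print(c, 'block +y end mid')
a=cv2.imread('pics/w1.png')[90:300,220:420];cv2.imwrite('pics/w1c.png',cv2.resize(a,None,fx=2.8,fy=2.8,interpolation=cv2.INTER_CUBIC))
```

```text
[0.5243 0.1174 0.226 ]
[0.5223 0.1303 0.226 ]
[0.5263 0.104  0.226 ]
[0.5303 0.0777 0.188 ] [0.542 0.001 0.187]
[0.5271 0.1026 0.066 ] block +y end mid
```

View pics/w1c.png

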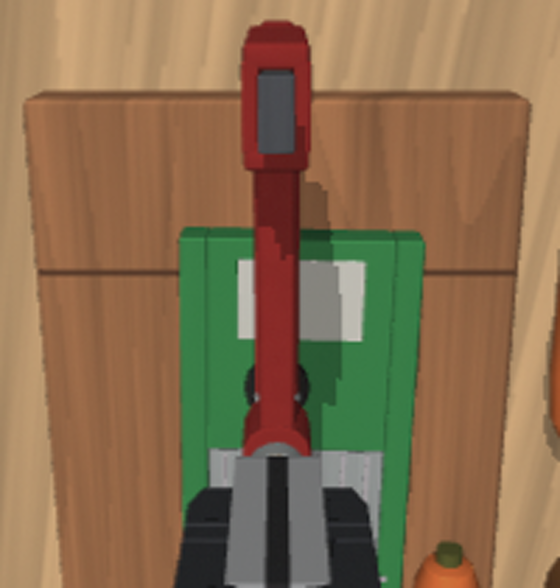

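>>> arm_command --commands '[{"dx":3,"dy":0,"dz":0.13,"twist":0},{"dx":6,"dy":0,"dz":0.13,"twist":0},{"dx":9,"dy":0,"dz":0.13,"twist":0},{"dx":12,"dy":0,"dz":0.13,"twist":0},{"dx":15,"dy":0,"dz":0.13,"twist":0},{"dx":17,"dy":0,"dz":0.13,"twist":0},{"dx":18.3,"dy":0,"dz":0.13,"twist":0},{"dx":18.9,"dy":0,"dz":0.13,"twist":0},{"dx":18.9,"dy":0,"dz":0.13,"twist":0}]'

```text
clock: 3.0
position: [0.5301, 0.0737, 0.2089]
tool_rot: [-1.836, 1.568, 3.027]
force: [-0.5, 0.0, 0.2]
grip_width: -0.0002
```

```bash
python3 - <<'E'
from h import *
import cv2
a=imaging.grab_frame('wrist')[:,:,::-1]; cv2.imwrite('pics/w2.png',a)
a=imaging.grab_frame('scene')[:,:,::-1]; cv2.imwrite('pics/s2.png',cv2.resize(a[130:310,240:480],None,fx=3.3,fy=3.3,interpolation=cv2.INTER_CUBIC))
E
python3 tgt.py .5308 .0747 .20
```

```text
clk 3.1 pos [0.531  0.0744 0.2105] q [ 0.2355  0.483  -0.6559  1.8402  0.3573  0.9391 -0.4291] F [-0.8376  0.052   0.2319] mom [-0.0643 -0.0192  0.0151] w 0.00026738013873574436
d cm [ 1.0515 -0.012  -0.0276]
rot [ 0.     -0.0009  0.0004]
```

View pics/w2.png

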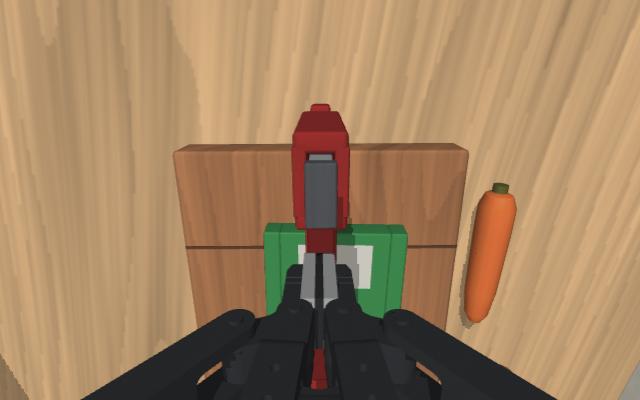

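View pics/s2.png

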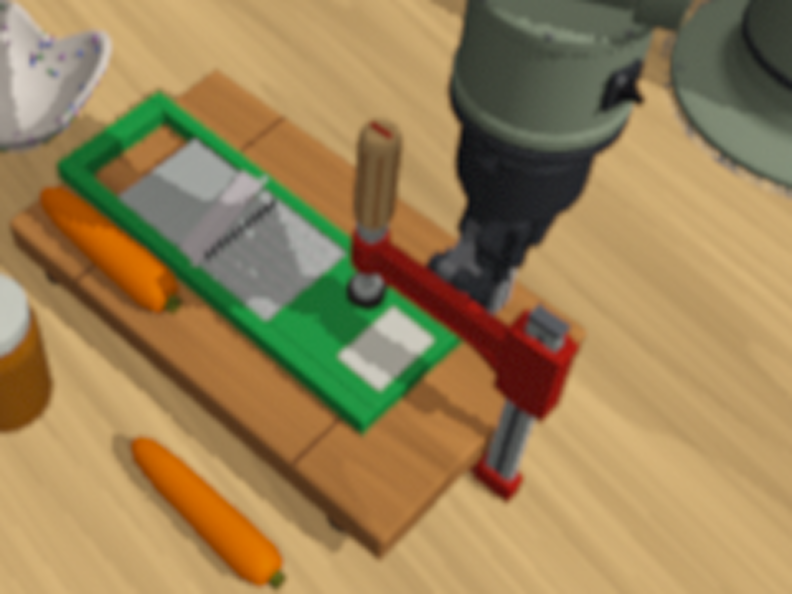

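Run:
```python
from h import *
import cv2
S=imaging.camera_info('scene')
f=lambda p:((proj(S,p)-[240,130]+.5)*3.3-.5).round()
print('tip',f([.531,.0744,.2025]),'tcp+50',f([.531,.0744,.26]),'bar',f([.5243,.1172,.226]),'push',f([.5308,.0747,.188]),'handle',f([.5464,-.0226,.2927]))
a=cv2.imread('pics/s2.png')[180:400,340:600]; cv2.imwrite('pics/s2c.png',cv2.resize(a,None,fx=2.7,fy=2.7,interpolation=cv2.INTER_CUBIC))
```

```text
tip [487. 301.] tcp+50 [501. 247.] bar [549. 320.] push [485. 313.] handle [382. 127.]
```

View pics/s2c.png

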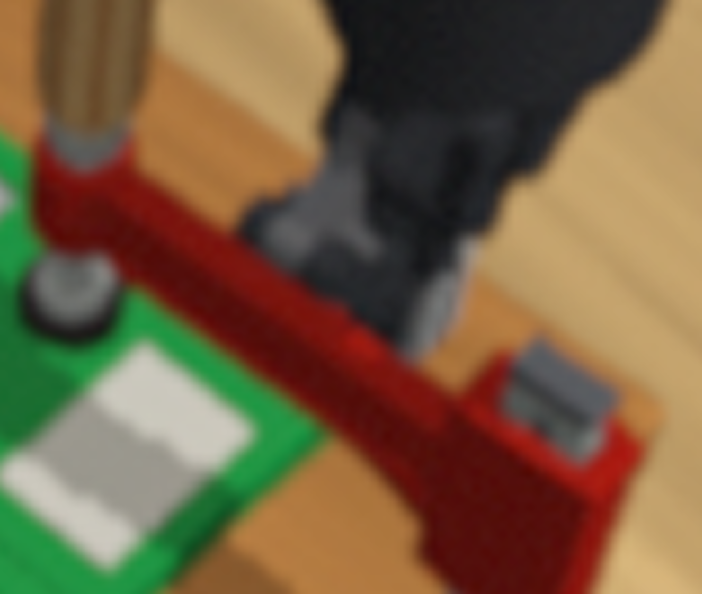

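>>> arm_command --commands '[{"dx":0.5,"dy":0,"dz":0,"twist":0},{"dx":0.9,"dy":0,"dz":0,"twist":0},{"dx":1.2,"dy":0,"dz":0,"twist":0},{"dx":1.4,"dy":0,"dz":0,"twist":0},{"dx":1.5,"dy":0,"dz":0,"twist":0}]'

```text
clock: 3.52
position: [0.5309, 0.0744, 0.1953]
tool_rot: [-2.547, 1.57, 2.315]
force: [0.2, -0.2, -0.8]
grip_width: 0.0001
```

```bash
python3 tgt.py .5308 .0747 .165
```

```text
clk 3.5167 pos [0.5309 0.0744 0.1953] q [ 0.2268  0.5022 -0.6462  1.8551  0.3749  0.9089 -0.4442] F [ 0.1829 -0.2474 -0.756 ] mom [-0.0189  0.0509  0.0368] w 0.0001450427482381567
d cm [ 3.026  -0.0014 -0.0249]
rot [-0.     -0.0009  0.0006]
```

>>> arm_command --commands '[{"dx":0.15,"dy":0,"dz":0,"twist":0},{"dx":0.3,"dy":0,"dz":0,"twist":0},{"dx":0.45,"dy":0,"dz":0,"twist":0},{"dx":0.6,"dy":0,"dz":0,"twist":0}]'

```text
clock: 3.85
position: [0.531, 0.0745, 0.1897]
tool_rot: [-2.848, 1.57, 2.015]
force: [-3.9, -1.1, 11.6]
grip_width: 0.0001
```

```bash
python3 tgt.py .5308 .0747 .165
```

```text
clk 3.85 pos [0.531  0.0745 0.1897] q [ 0.2231  0.5094 -0.6423  1.8603  0.3821  0.8976 -0.4504] F [-3.883  -1.0741 11.6201] mom [-0.258   0.835  -0.0375] w 8.141253317084813e-05
d cm [ 2.4662 -0.0169 -0.0235]
rot [ 0.     -0.0006  0.0002]
```

>>> arm_command --commands '[{"dx":0.2,"dy":0,"dz":0,"twist":0},{"dx":0.4,"dy":0,"dz":0,"twist":0},{"dx":0.6,"dy":0,"dz":0,"twist":0},{"dx":0.8,"dy":0,"dz":0,"twist":0},{"dx":1.0,"dy":0,"dz":0,"twist":0}]'

```text
clock: 4.27
position: [0.531, 0.0745, 0.1802]
tool_rot: [2.518, 1.571, 1.098]
force: [-5.4, -1.4, 14.8]
grip_width: 0.0001
```

```bash
python3 tgt.py .5308 .0747 .165;  python3 - <<'E'
from h import *
import cv2
a=imaging.grab_frame('scene')[:,:,::-1]; cv2.imwrite('pics/s3.png',cv2.resize(a[150:280,320:450],None,fx=4.5,fy=4.5,interpolation=cv2.INTER_CUBIC))
E
```

```text
clk 4.2667 pos [0.531  0.0745 0.1802] q [ 0.2168  0.5216 -0.6353  1.869   0.394   0.8786 -0.4608] F [-5.4142 -1.4261 14.7794] mom [-0.2747  1.1739 -0.0035] w 0.00014834598412652631
d cm [ 1.5192 -0.0191 -0.0248]
rot [-0.0001 -0.0002 -0.0001]
```

View pics/s3.png

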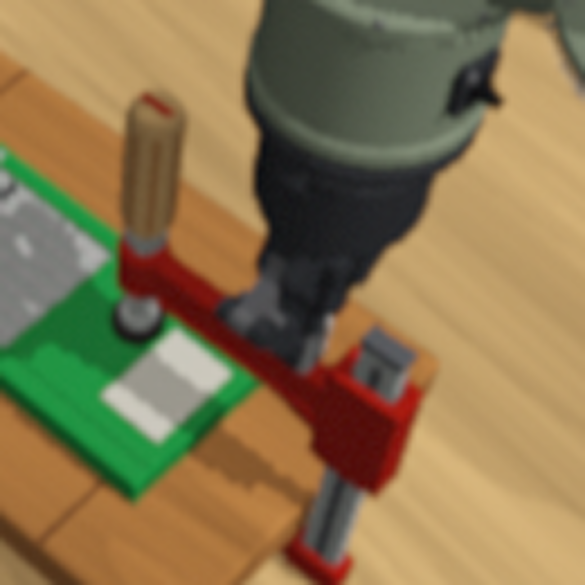

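>>> arm_command --commands '[{"dx":0.2,"dy":-0.02,"dz":0,"twist":0},{"dx":0.4,"dy":-0.04,"dz":0,"twist":0},{"dx":0.6,"dy":-0.04,"dz":0,"twist":0},{"dx":0.8,"dy":-0.04,"dz":0,"twist":0},{"dx":1.0,"dy":-0.04,"dz":0,"twist":0}]'

```text
clock: 4.73
position: [0.531, 0.0745, 0.1705]
tool_rot: [1.486, 1.57, 0.065]
force: [-2.7, -2.2, 14.3]
grip_width: 0.0
```

```bash
python3 tgt.py .5308 .0747 .165
```

```text
clk 4.7333 pos [0.531  0.0745 0.1705] q [ 0.2104  0.5339 -0.6278  1.8782  0.4065  0.8583 -0.4717] F [-2.6658 -2.217  14.3374] mom [-0.248   0.708   0.0064] w 3.860616726812027e-05
d cm [ 0.5472 -0.0154 -0.0236]
rot [-0.0001  0.0001 -0.0011]
```

>>> arm_command --commands '[{"dx":0.1,"dy":0,"dz":0,"twist":0},{"dx":0.2,"dy":0,"dz":0,"twist":0},{"dx":0.3,"dy":0,"dz":0,"twist":0}]'

```text
clock: 4.98
position: [0.531, 0.0745, 0.1679]
tool_rot: [1.221, 1.569, -0.2]
force: [-4.0, -1.8, 11.0]
grip_width: 0.0001
```

```bash
python3 tgt.py .5308 .0747 .165
```

```text
clk 4.9833 pos [0.531  0.0745 0.1679] q [ 0.2084  0.5373 -0.6256  1.8805  0.4101  0.8531 -0.4748] F [-3.9742 -1.7604 10.9772] mom [-0.2627  0.8733 -0.0189] w 6.621253316717517e-05
d cm [ 0.287  -0.016  -0.0261]
rot [-0.0002  0.0005 -0.0012]
```

>>> arm_command --commands '[{"dx":0.08,"dy":0,"dz":0,"twist":0},{"dx":0.16,"dy":0,"dz":0,"twist":0}]'

```text
clock: 5.15
position: [0.5311, 0.0745, 0.1666]
tool_rot: [1.163, 1.569, -0.257]
force: [-0.2, -0.5, 0.1]
grip_width: 0.0
```

```bash
python3 tgt.py .5308 .0747 .165
```

```text
clk 5.15 pos [0.5311 0.0745 0.1666] q [ 0.2072  0.5389 -0.6244  1.8816  0.412   0.8503 -0.4766] F [-0.1635 -0.5072  0.0515] mom [ 0.0184 -0.059  -0.0322] w 1.11383314269971e-05
d cm [ 0.1634 -0.0225 -0.0209]
rot [-0.0002  0.0007 -0.0016]
```

>>> arm_command --commands '[{"dx":0.05,"dy":0,"dz":0,"twist":0},{"dx":0.1,"dy":0,"dz":0,"twist":0}]'

```text
clock: 5.32
position: [0.531, 0.0746, 0.1656]
tool_rot: [1.176, 1.569, -0.245]
force: [-0.6, -0.4, -0.2]
grip_width: -0.0003
```

```bash
python3 tgt.py .5308 .0747 .165
```

```text
clk 5.3167 pos [0.531  0.0746 0.1656] q [ 0.2064  0.5403 -0.6236  1.8825  0.4134  0.8482 -0.4777] F [-0.577  -0.4274 -0.2249] mom [-0.0166  0.0667 -0.0237] w -0.00028090153482711967
d cm [ 0.0571 -0.0226 -0.0169]
rot [-0.0001  0.0007 -0.0016]
```

>>> arm_command --commands '[{"dx":0.05,"dy":0,"dz":0,"twist":0},{"dx":0.1,"dy":0,"dz":0,"twist":0}]'

```text
clock: 5.48
position: [0.5311, 0.0746, 0.1645]
tool_rot: [1.189, 1.569, -0.231]
force: [0.7, -0.1, -0.3]
grip_width: 0.0002
```

```bash
python3 tgt.py .5308 .0747 .165;python3 - <<'E'
from h import *
import cv2
a=imaging.grab_frame('scene')[:,:,::-1]; cv2.imwrite('pics/s4.png',cv2.resize(a[150:280,320:450],None,fx=4.5,fy=4.5,interpolation=cv2.INTER_CUBIC))
E
```

```text
clk 5.4833 pos [0.5311 0.0746 0.1645] q [ 0.2057  0.5418 -0.6227  1.8833  0.4147  0.8461 -0.4788] F [ 0.6878 -0.1337 -0.2756] mom [-0.023  -0.0711 -0.0451] w 0.00021524225998272698
d cm [-0.0521 -0.0258 -0.0169]
rot [-0.0001  0.0007 -0.0016]
```

View pics/s4.png

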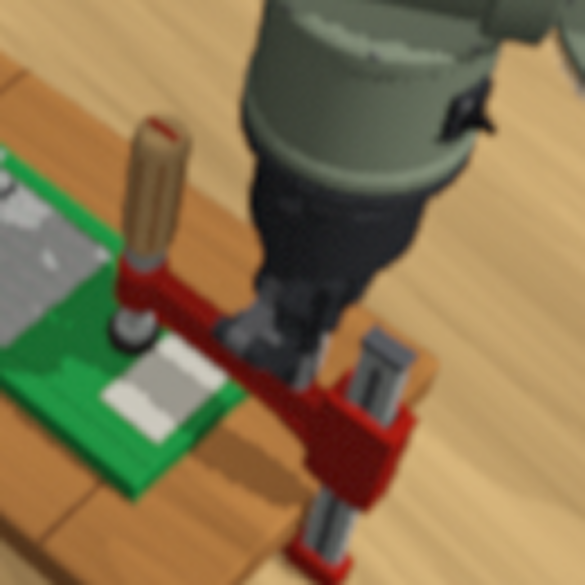

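The pad, at about (133,330) in this crop, now sits on the tail plate. The arm has come free of its hang and the handle leans back. I'll go on pressing in small steps.

>>> arm_command --commands '[{"dx":0.05,"dy":0,"dz":0,"twist":0},{"dx":0.1,"dy":0,"dz":0,"twist":0}]'

```text
clock: 5.7
position: [0.531, 0.0745, 0.1633]
tool_rot: [1.152, 1.569, -0.268]
force: [-0.2, -0.3, 1.2]
grip_width: 0.0002
```

```bash
python3 tgt.py .5308 .0747 .163
```

```text
clk 5.7 pos [0.531  0.0745 0.1633] q [ 0.205   0.5434 -0.6218  1.8843  0.4161  0.844  -0.48  ] F [-0.1953 -0.279   1.1949] mom [ 0.023  -0.0314 -0.0017] w 0.0002463840995913125
d cm [ 0.0327 -0.0201 -0.0224]
rot [-0.0002  0.0006 -0.0015]
```

>>> arm_command --commands '[{"dx":0.05,"dy":0,"dz":0,"twist":0},{"dx":0.07,"dy":0,"dz":0,"twist":0}]'

```text
clock: 5.87
position: [0.5311, 0.0745, 0.1629]
tool_rot: [1.076, 1.569, -0.344]
force: [-2.6, -1.3, 11.1]
grip_width: -0.0001
```

```bash
python3 tgt.py .5308 .0747 .163
```

```text
clk 5.8667 pos [0.5311 0.0745 0.1629] q [ 0.2045  0.5439 -0.6214  1.8846  0.4169  0.8431 -0.4808] F [-2.6181 -1.3022 11.1222] mom [-0.3099  0.7369 -0.01  ] w -0.00010276822131658796
d cm [-0.0084 -0.0258 -0.0209]
rot [-0.0002  0.0009 -0.0016]
```

>>> arm_command --commands '[{"dx":0.03,"dy":0,"dz":0,"twist":0},{"dx":0.03,"dy":0,"dz":0,"twist":0}]'

```text
clock: 6.03
position: [0.5311, 0.0746, 0.163]
tool_rot: [1.012, 1.569, -0.408]
force: [-3.0, -1.2, 8.6]
grip_width: 0.0005
```

```bash
python3 tgt.py .5308 .0747 .163
```

```text
clk 6.0333 pos [0.5311 0.0746 0.163 ] q [ 0.2042  0.5438 -0.6212  1.8846  0.4171  0.8431 -0.4811] F [-2.9617 -1.2281  8.5923] mom [-0.2375  0.6737  0.0151] w 0.0004835937944324021
d cm [-0.0044 -0.0285 -0.0174]
rot [-0.0002  0.0011 -0.0018]
```

>>> arm_command --commands '[{"dx":0.05,"dy":0,"dz":0,"twist":0},{"dx":0.07,"dy":0,"dz":0,"twist":0},{"dx":0.07,"dy":0,"dz":0,"twist":0}]'

```text
clock: 6.28
position: [0.5311, 0.0746, 0.1629]
tool_rot: [0.925, 1.568, -0.495]
force: [-4.4, -1.1, 14.0]
grip_width: 0.0001
```

```bash
python3 tgt.py .5308 .0747 .163
```

```text
clk 6.2833 pos [0.5311 0.0746 0.1629] q [ 0.2038  0.5437 -0.6209  1.8849  0.4177  0.8427 -0.4819] F [-4.4463 -1.0788 14.0184] mom [-0.3707  1.0894 -0.015 ] w 8.385226812712091e-05
d cm [-0.0107 -0.0309 -0.0169]
rot [-0.0003  0.0016 -0.0021]
```

>>> arm_command --commands '[{"dx":0.07,"dy":0,"dz":0,"twist":0},{"dx":0.1,"dy":-0.02,"dz":0,"twist":0},{"dx":0.1,"dy":-0.02,"dz":0,"twist":0}]'

```text
clock: 6.53
position: [0.5311, 0.0746, 0.1628]
tool_rot: [0.931, 1.567, -0.49]
force: [-6.0, -1.6, 18.8]
grip_width: -0.0001
```

```bash
python3 tgt.py .5308 .0747 .163
```

```text
clk 6.5333 pos [0.5311 0.0746 0.1628] q [ 0.2032  0.5434 -0.6205  1.8856  0.4187  0.8417 -0.4831] F [-6.0154 -1.6465 18.8375] mom [-0.4552  1.3049 -0.025 ] w -5.067187811161036e-05
d cm [-0.0192 -0.0317 -0.0176]
rot [-0.0004  0.0022 -0.0029]
```

>>> arm_command --commands '[{"dx":-0.5,"dy":0,"dz":0,"twist":0},{"dx":-2,"dy":0,"dz":0,"twist":0},{"dx":-5,"dy":0,"dz":0,"twist":0},{"dx":-8,"dy":0,"dz":0,"twist":0},{"dx":-12,"dy":0,"dz":0,"twist":0},{"dx":-15,"dy":0,"dz":0,"twist":0},{"dx":-18,"dy":0,"dz":0,"twist":0},{"dx":-19,"dy":0,"dz":0,"twist":0}]'

```text
clock: 7.2
position: [0.5313, 0.0755, 0.357]
tool_rot: [1.274, 1.563, -0.146]
force: [-0.2, -0.4, -0.4]
grip_width: 0.0002
```

```bash
python3 tgt.py .5308 .0747 .163;python3 - <<'E'
from h import *
import cv2
a=imaging.grab_frame('scene')[:,:,::-1]; cv2.imwrite('pics/s5f.png',a); cv2.imwrite('pics/s5.png',cv2.resize(a[150:300,300:450],None,fx=4,fy=4,interpolation=cv2.INTER_CUBIC))
a=imaging.grab_frame('top')[:,:,::-1]; cv2.imwrite('pics/t5f.png',a)
a=imaging.grab_frame('wrist')[:,:,::-1]; cv2.imwrite('pics/w5.png',a)
E
```

```text
clk 7.2 pos [0.5313 0.0755 0.357 ] q [ 0.2889  0.3318 -0.71    1.6531  0.2313  1.2344 -0.3194] F [-0.248  -0.3547 -0.4478] mom [0.0385 0.0102 0.0303] w 0.00021039495042020077
d cm [19.4035 -0.2153  0.0204]
rot [-0.0003  0.0024 -0.0077]
```

View pics/s5.png

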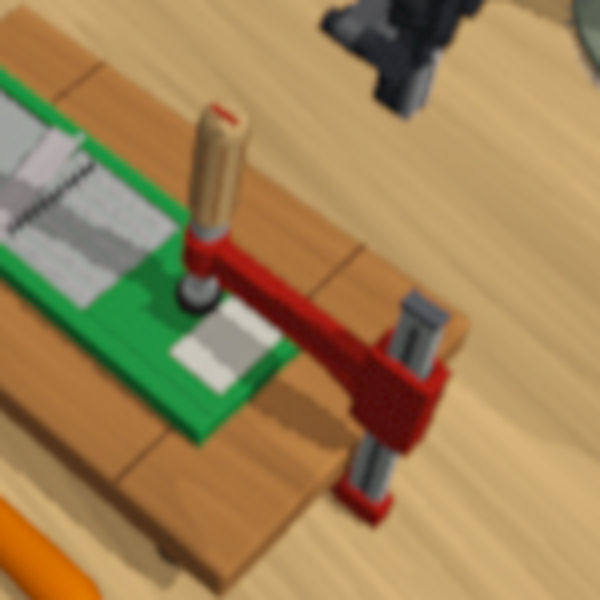

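View pics/w5.png

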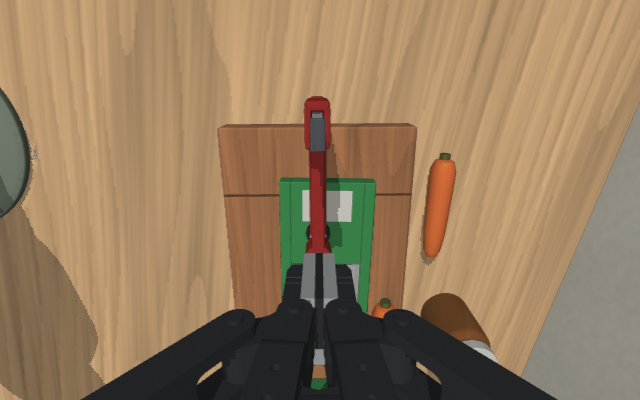

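View pics/t5f.png

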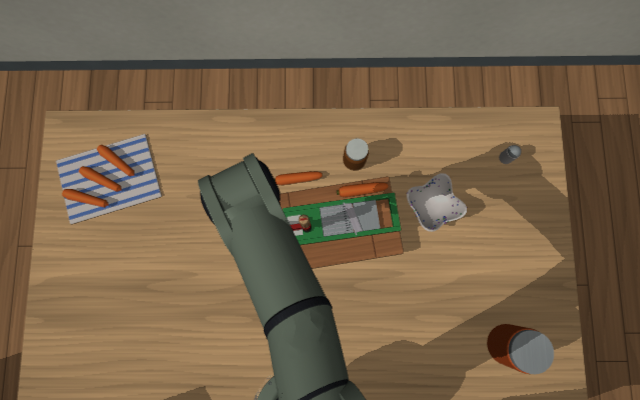

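Run:
```python
import cv2
a=cv2.imread('pics/t5f.png')[205:245,280:330]; b=cv2.imread('pics/s5f.png')[165:215,335:375]
a=cv2.resize(a,None,fx=8,fy=8,interpolation=cv2.INTER_CUBIC);b=cv2.resize(b,None,fx=8,fy=8,interpolation=cv2.INTER_CUBIC)
import numpy as np
c=np.zeros((400,720,3),np.uint8);c[:320,:400]=a;c[:400,400:720]=b;cv2.imwrite('pics/hc.png',c)
```

```text
(no output)
```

View pics/hc.png

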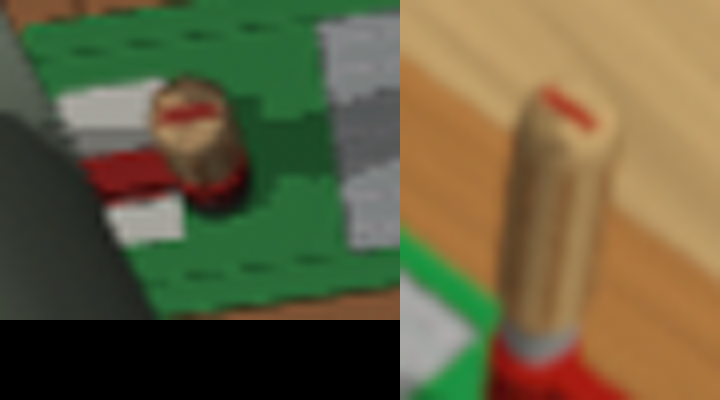

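```bash
python3 - <<'E'
from h import *
np.set_printoptions(precision=4,suppress=True)
T=imaging.camera_info('top');S=imaging.camera_info('scene')
t=lambda x,y:((x+.5)/8-.5+280,(y+.5)/8-.5+205)
s=lambda x,y:((x+.5)/8-.5+335,(y+.5)/8-.5+165)
p,e=tri(ray(T,*t(188,112)),ray(S,*s(169,108)));print(p,e)
z=p[2]; 
for f,c,q in((t,T,[(163,116),(215,109)]),(s,S,[(143,88),(196,128)])):
    a,b=[atz(c,*f(*k),z) for k in q]; print('stripe yaw',np.degrees(np.arctan2(*(b-a)[1::-1])))
E
python3 tgt.py .545 -.0195 .33 -1.57
```

```text
[ 0.5461 -0.0178  0.2659] [np.float64(0.0005349991168830522), np.float64(0.0005349991168829695)]
stripe yaw -82.61094600851861
stripe yaw 96.40873637847292
clk 7.35 pos [0.5306 0.0749 0.353 ] q [ 0.2881  0.3356 -0.7088  1.6586  0.233   1.2297 -0.3209] F [ 0.1201 -0.2368 -1.0724] mom [-0.0111  0.0045  0.0274] w -0.0003201700835144186
d cm [2.3226 0.0043 9.5407]
rot [-1.5705  0.005  -0.0011]
```

>>> arm_command --commands '[{"dx":0,"dy":0,"dz":3,"twist":0},{"dx":0,"dy":0,"dz":6,"twist":0},{"dx":0,"dy":0,"dz":9.4,"twist":0},{"dx":1,"dy":0.07,"dz":9.45,"twist":0},{"dx":2,"dy":0.07,"dz":9.45,"twist":0},{"dx":2,"dy":0.07,"dz":9.45,"twist":0}]' --grip -1

```text
clock: 7.85
position: [0.5444, -0.0183, 0.3303]
tool_rot: [-0.07, 1.569, -1.49]
force: [0.4, 0.8, -0.3]
grip_width: 0.0723
```

```bash
python3 tgt.py .5455 -.0184 .233;python3 - <<'E'
from h import *
import cv2
a=imaging.grab_frame('wrist')[:,:,::-1]; cv2.imwrite('pics/w6.png',a)
W=imaging.camera_info('wrist'); print(proj(W,[.5455,-.0184,.266]),proj(W,[.5461,-.0178,.266]),proj(W,[.5449,-.0189,.266]))
E
```

```text
clk 7.85 pos [ 0.5444 -0.0183  0.3303] q [ 0.4256  0.3656 -0.6685  1.6705  0.2424  1.1898 -0.1515] F [ 0.38    0.8147 -0.3098] mom [ 0.0363 -0.0188 -0.0437] w 0.07226079851741672
d cm [9.7287 0.1113 0.019 ]
rot [-0.0003  0.0013  0.0001]
[320.05432969 223.45723256] [321.16089403 222.70567932] [318.97367526 224.06037988]
```

View pics/w6.png

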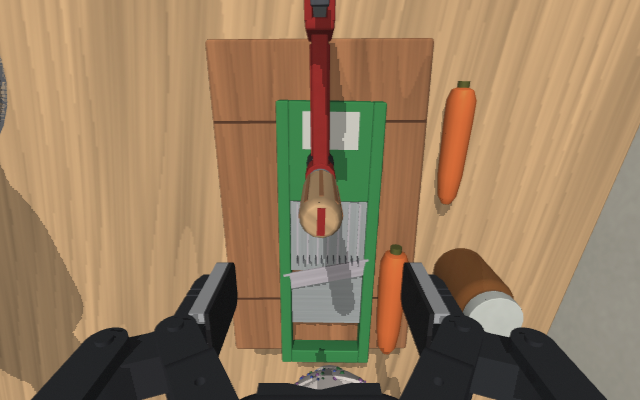

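The wrist picture shows the handle top centred at about (321,221) with its stripe along the arm, and the fingers wide open on either side. I'll go down around it.

>>> arm_command --commands '[{"dx":2,"dy":0.16,"dz":0.03,"twist":0},{"dx":4,"dy":0.16,"dz":0.03,"twist":0},{"dx":6,"dy":0.16,"dz":0.03,"twist":0},{"dx":8,"dy":0.16,"dz":0.03,"twist":0},{"dx":9.2,"dy":0.16,"dz":0.03,"twist":0},{"dx":9.7,"dy":0.16,"dz":0.03,"twist":0},{"dx":9.7,"dy":0.16,"dz":0.03,"twist":0}]'

```text
clock: 8.48
position: [0.5462, -0.0172, 0.234]
tool_rot: [-0.135, 1.57, -1.553]
force: [-0.1, 0.2, 0.1]
grip_width: 0.0852
```

```bash
python3 tgt.py .546 -.0180 .233;python3 - <<'E'
from h import *
import cv2
a=imaging.grab_frame('wrist')[:,:,::-1]; cv2.imwrite('pics/w7.png',a)
E
```

```text
clk 8.4833 pos [ 0.5462 -0.0172  0.234 ] q [ 0.3908  0.4646 -0.6369  1.791   0.3249  0.9926 -0.2233] F [-0.1036  0.2014  0.0921] mom [-0.0339  0.0129 -0.033 ] w 0.085226901255074
d cm [ 0.0975 -0.0302  0.0782]
rot [0.0018 0.0009 0.0001]
```

View pics/w7.png

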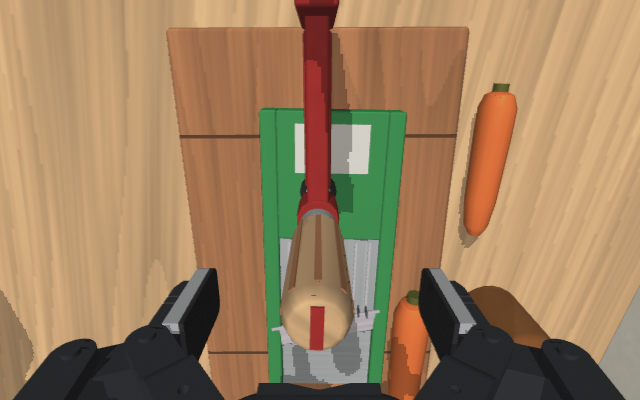

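>>> arm_command --commands '[{"dx":0,"dy":-0.04,"dz":0.08,"twist":0},{"dx":0,"dy":-0.04,"dz":0.08,"twist":0},{"dx":0,"dy":-0.04,"dz":0.08,"twist":0},{"dx":0,"dy":-0.04,"dz":0.08,"twist":0},{"dx":0,"dy":-0.04,"dz":0.08,"twist":0},{"dx":0,"dy":-0.04,"dz":0.08,"twist":0}]' --grip 1 --squeeze 30

```text
clock: 9.03
position: [0.5461, -0.0182, 0.2353]
tool_rot: [0.468, 1.569, -0.951]
force: [-4.2, -0.9, 7.6]
grip_width: 0.0271
```

```bash
python3 tgt.py .546 -.0180 .233;python3 - <<'E'
from h import *
import cv2
a=imaging.grab_frame('wrist')[:,:,::-1]; cv2.imwrite('pics/w8.png',a)
E
```

```text
clk 9.0333 pos [ 0.5461 -0.0182  0.2353] q [ 0.393   0.4624 -0.6373  1.7905  0.3241  0.994  -0.2213] F [-4.2113 -0.8785  7.6396] mom [-0.1163  0.9389 -0.0254] w 0.027143464883503964
d cm [ 0.2312 -0.0067 -0.0235]
rot [ 0.0013  0.0016 -0.0008]
```

View pics/w8.png

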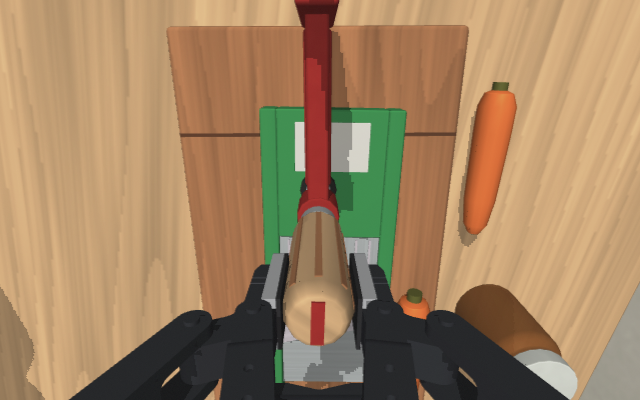

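>>> arm_command --commands '[{"dx":0,"dy":0,"dz":0,"twist":0.1},{"dx":0,"dy":0,"dz":0,"twist":0.2},{"dx":0,"dy":0,"dz":0,"twist":0.3},{"dx":0,"dy":0,"dz":-0.01,"twist":0.4},{"dx":0,"dy":0,"dz":-0.02,"twist":0.5}]'

```text
clock: 9.5
position: [0.5464, -0.0182, 0.2354]
tool_rot: [1.209, 1.568, -0.715]
force: [1.2, -0.6, -3.1]
grip_width: 0.0271
```

```bash
python3 tgt.py .546 -.0180 .233;python3 - <<'E'
from h import *
import cv2
a=imaging.grab_frame('wrist')[:,:,::-1]; cv2.imwrite('pics/w9.png',a)
E
```

```text
clk 9.5 pos [ 0.5464 -0.0182  0.2354] q [ 0.3101  0.4405 -0.5201  1.7945  0.2615  0.9734 -0.6699] F [ 1.2263 -0.5963 -3.0649] mom [-0.4635 -0.8974  0.1639] w 0.027105072290380998
d cm [ 0.2433 -0.0418 -0.0035]
rot [-0.5035  0.0014 -0.002 ]
```

View pics/w9.png

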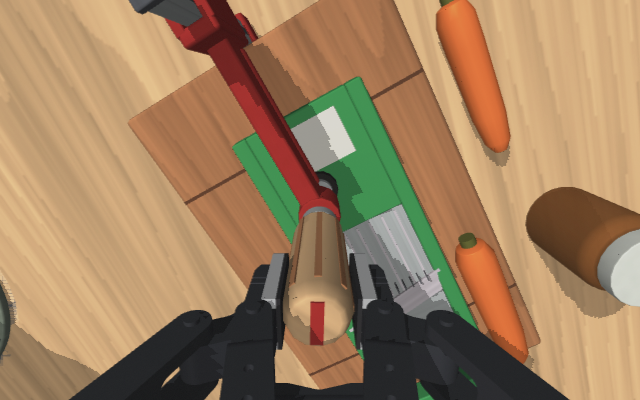

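>>> arm_command --commands '[{"dx":0,"dy":0,"dz":0,"twist":0.1},{"dx":0,"dy":0,"dz":0,"twist":0.2},{"dx":0,"dy":0,"dz":0,"twist":0.3},{"dx":0,"dy":0,"dz":0,"twist":0.4},{"dx":0,"dy":0,"dz":0,"twist":0.5}]'

```text
clock: 9.97
position: [0.5466, -0.0184, 0.2355]
tool_rot: [1.772, 1.568, -0.662]
force: [1.6, -2.2, -3.3]
grip_width: 0.0274
```

```bash
python3 tgt.py .546 -.0180 .233
```

```text
clk 9.9667 pos [ 0.5466 -0.0184  0.2355] q [ 0.2255  0.4239 -0.4032  1.7987  0.2017  0.9568 -1.1251] F [ 1.6019 -2.1876 -3.2839] mom [-0.8817 -1.0015  0.1761] w 0.027449497750954076
d cm [ 0.2524 -0.0753  0.0194]
rot [-1.0135  0.001  -0.0033]
```

>>> arm_command --commands '[{"dx":0,"dy":0,"dz":0,"twist":0.1},{"dx":0,"dy":0,"dz":0,"twist":0.2},{"dx":0,"dy":0,"dz":0,"twist":0.3},{"dx":0,"dy":0,"dz":0,"twist":0.4},{"dx":0,"dy":0,"dz":0,"twist":0.5},{"dx":0,"dy":0,"dz":0,"twist":0.56}]'

```text
clock: 10.47
position: [0.5467, -0.0189, 0.2355]
tool_rot: [2.204, 1.567, -0.793]
force: [1.0, -2.5, -3.4]
grip_width: 0.0272
```

```bash
python3 tgt.py .546 -.0180 .233;python3 - <<'E'
from h import *
import cv2
a=imaging.grab_frame('wrist')[:,:,::-1]; cv2.imwrite('pics/w10.png',a)
E
```

```text
clk 10.4667 pos [ 0.5467 -0.0189  0.2355] q [ 0.1312  0.4112 -0.2754  1.8036  0.1387  0.9428 -1.6296] F [ 1.039  -2.5203 -3.4447] mom [-1.4752 -0.6856  0.1517] w 0.0272091806765774
d cm [ 0.2486 -0.098   0.0621]
rot [-1.5763  0.0007 -0.0044]
```

View pics/w10.png

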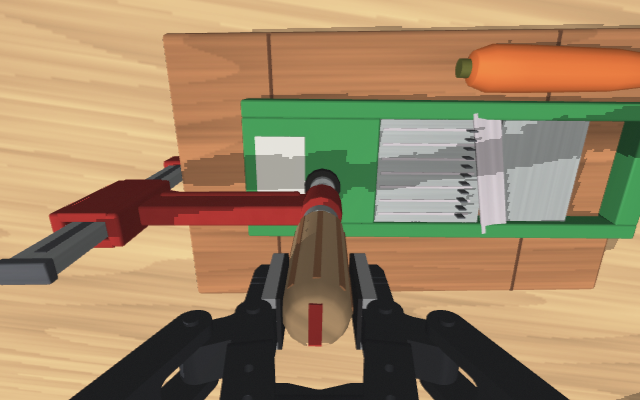

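>>> arm_command --commands '[{"dx":0,"dy":0,"dz":0,"twist":0},{"dx":0,"dy":0,"dz":0,"twist":0},{"dx":0,"dy":0,"dz":0,"twist":0},{"dx":0,"dy":0,"dz":0,"twist":0},{"dx":0,"dy":0,"dz":0,"twist":0}]' --grip -1

```text
clock: 10.93
position: [0.5467, -0.0189, 0.2355]
tool_rot: [2.221, 1.567, -0.777]
force: [-0.0, 0.4, -1.2]
grip_width: 0.0846
```

```bash
python3 tgt.py .546 -.0180 .233;python3 - <<'E'
from h import *
import cv2
a=imaging.grab_frame('wrist')[:,:,::-1]; cv2.imwrite('pics/w11.png',a)
E
```

```text
clk 10.9333 pos [ 0.5467 -0.0189  0.2355] q [ 0.1312  0.4111 -0.2753  1.8036  0.1384  0.9428 -1.6311] F [-0.0431  0.3938 -1.1841] mom [ 0.0417 -0.0093  0.0099] w 0.08463663835342486
d cm [ 0.2514 -0.0956  0.0581]
rot [-1.578   0.0006 -0.0043]
```

View pics/w11.png

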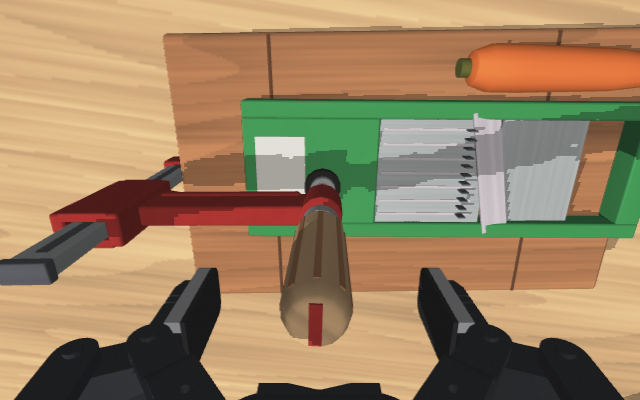

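>>> arm_command --commands '[{"dx":0,"dy":-0.08,"dz":0.04,"twist":-0.12},{"dx":0,"dy":-0.08,"dz":0.04,"twist":-0.24},{"dx":0,"dy":-0.08,"dz":0.04,"twist":-0.36},{"dx":0,"dy":-0.08,"dz":0.04,"twist":-0.48},{"dx":0,"dy":-0.08,"dz":0.04,"twist":-0.6},{"dx":0,"dy":-0.08,"dz":0.04,"twist":-0.72},{"dx":0,"dy":-0.08,"dz":0.04,"twist":-0.84},{"dx":0,"dy":-0.08,"dz":0.04,"twist":-0.96},{"dx":0,"dy":-0.08,"dz":0.04,"twist":-1.08},{"dx":0,"dy":-0.08,"dz":0.04,"twist":-1.2},{"dx":0,"dy":-0.08,"dz":0.04,"twist":-1.32},{"dx":0,"dy":-0.08,"dz":0.04,"twist":-1.44}]'

```text
clock: 11.98
position: [0.5462, -0.0182, 0.2356]
tool_rot: [0.785, 1.567, -0.767]
force: [-0.2, -1.1, 0.6]
grip_width: 0.085
```

```bash
python3 tgt.py .546 -.0180 .2355
```

```text
clk 11.9833 pos [ 0.5462 -0.0182  0.2356] q [ 0.3693  0.4546 -0.6042  1.7926  0.3076  0.9865 -0.34  ] F [-0.1843 -1.1134  0.5773] mom [-0.0075 -0.007   0.0142] w 0.08498812460576895
d cm [ 0.0055 -0.0223 -0.0191]
rot [-0.1319  0.003  -0.0026]
```

>>> arm_command --commands '[{"dx":0,"dy":0,"dz":0,"twist":-0.1},{"dx":0,"dy":0,"dz":0,"twist":-0.13},{"dx":0,"dy":0,"dz":0,"twist":-0.13}]'

```text
clock: 12.23
position: [0.5462, -0.0184, 0.2355]
tool_rot: [0.673, 1.567, -0.748]
force: [-0.4, -0.7, -0.1]
grip_width: 0.0853
```

>>> arm_command --commands '[{"dx":0,"dy":0,"dz":0,"twist":0},{"dx":0,"dy":0,"dz":0,"twist":0},{"dx":0,"dy":0,"dz":0,"twist":0},{"dx":0,"dy":0,"dz":0,"twist":0},{"dx":0,"dy":0,"dz":0,"twist":0},{"dx":0,"dy":0,"dz":0,"twist":0}]' --grip 1 --squeeze 30

```text
clock: 12.73
position: [0.546, -0.0183, 0.2356]
tool_rot: [0.556, 1.567, -0.864]
force: [-3.3, 0.5, 3.7]
grip_width: 0.0272
```

```bash
python3 tgt.py .546 -.0180 .2355;python3 - <<'E'
from h import *
import cv2
a=imaging.grab_frame('wrist')[:,:,::-1]; cv2.imwrite('pics/w12.png',a)
E
```

```text
clk 12.7333 pos [ 0.546  -0.0183  0.2356] q [ 0.391   0.4606 -0.6347  1.7916  0.3239  0.9928 -0.2229] F [-3.331   0.4763  3.6992] mom [-0.0799  0.6564  0.0371] w 0.027160225931614507
d cm [ 0.0137  0.0053 -0.033 ]
rot [-0.0004  0.0031 -0.0019]
```

View pics/w12.png

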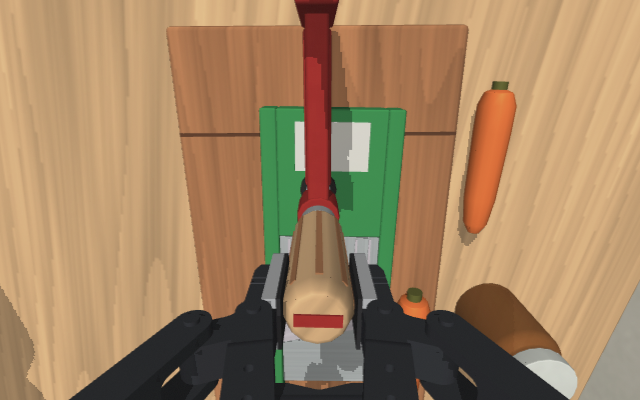

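The stripe on the handle's end now lies across the image at about (318,321), so a quarter turn is done. Now I'll turn the second quarter.

>>> arm_command --commands '[{"dx":0,"dy":0,"dz":0,"twist":0.1},{"dx":0,"dy":0,"dz":0,"twist":0.2},{"dx":0,"dy":0,"dz":-0.01,"twist":0.3},{"dx":0,"dy":0,"dz":-0.02,"twist":0.4},{"dx":0,"dy":0,"dz":-0.02,"twist":0.5},{"dx":0,"dy":0,"dz":-0.03,"twist":0.6},{"dx":0,"dy":0,"dz":-0.03,"twist":0.7},{"dx":0,"dy":0,"dz":-0.04,"twist":0.8}]'

```text
clock: 13.45
position: [0.5464, -0.0183, 0.2357]
tool_rot: [1.474, 1.566, -0.751]
force: [1.1, -3.0, -2.2]
grip_width: 0.0275
```

```bash
python3 tgt.py .546 -.0180 .2355
```

```text
clk 13.45 pos [ 0.5464 -0.0183  0.2357] q [ 0.2581  0.4287 -0.4489  1.7983  0.2264  0.9619 -0.9399] F [ 1.055  -3.0344 -2.1818] mom [-1.0237 -1.1193  0.1958] w 0.027500705844711957
d cm [ 0.0164 -0.0487 -0.0017]
rot [-0.8052  0.0024 -0.0043]
```

>>> arm_command --commands '[{"dx":0,"dy":0,"dz":0,"twist":0.1},{"dx":0,"dy":0,"dz":0,"twist":0.2},{"dx":0,"dy":0,"dz":0,"twist":0.3},{"dx":0,"dy":0,"dz":0,"twist":0.4},{"dx":0,"dy":0,"dz":0,"twist":0.5},{"dx":0,"dy":0,"dz":0,"twist":0.6},{"dx":0,"dy":0,"dz":0,"twist":0.7},{"dx":0,"dy":0,"dz":0,"twist":0.77},{"dx":0,"dy":0,"dz":0,"twist":0.77}]'

```text
clock: 14.2
position: [0.5463, -0.0186, 0.2356]
tool_rot: [2.121, 1.566, -0.878]
force: [-1.1, -2.4, 0.1]
grip_width: 0.0276
```

```bash
python3 tgt.py .546 -.0180 .2355;python3 - <<'E'
from h import *
import cv2
a=imaging.grab_frame('wrist')[:,:,::-1]; cv2.imwrite('pics/w13.png',a)
E
```

```text
clk 14.2 pos [ 0.5463 -0.0186  0.2356] q [ 0.1284  0.4099 -0.2732  1.8052  0.1389  0.9418 -1.6331] F [-1.0993 -2.4465  0.0746] mom [-1.3482 -0.0875 -0.0491] w 0.02755891563228549
d cm [ 0.0073 -0.0653  0.0209]
rot [-1.5788  0.0014 -0.0057]
```

View pics/w13.png

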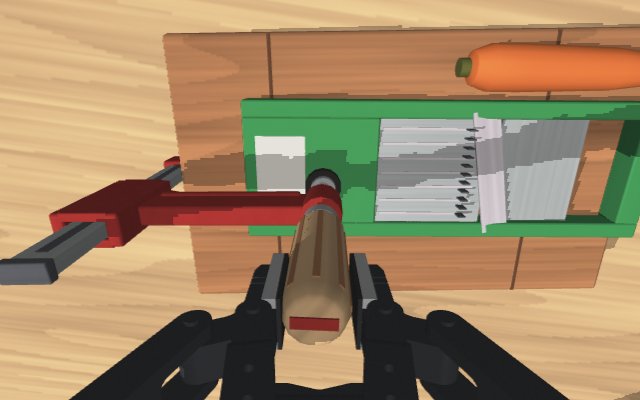

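>>> arm_command --commands '[{"dx":0,"dy":0,"dz":0,"twist":0},{"dx":0,"dy":0,"dz":0,"twist":0},{"dx":0,"dy":0,"dz":0,"twist":0},{"dx":0,"dy":0,"dz":0,"twist":0},{"dx":0,"dy":0,"dz":0,"twist":0}]' --grip -1

```text
clock: 14.67
position: [0.5463, -0.0185, 0.2356]
tool_rot: [2.145, 1.566, -0.848]
force: [0.2, -1.2, -0.6]
grip_width: 0.0848
```

>>> arm_command --commands '[{"dx":-1,"dy":-0.06,"dz":0,"twist":-0.1},{"dx":-4,"dy":-0.06,"dz":0,"twist":-0.2},{"dx":-8,"dy":-0.06,"dz":0,"twist":-0.3},{"dx":-12,"dy":-0.06,"dz":0,"twist":-0.4},{"dx":-13,"dy":0,"dz":4,"twist":-0.5},{"dx":-13,"dy":0,"dz":8,"twist":-0.6},{"dx":-13,"dy":0,"dz":12,"twist":-0.7},{"dx":-13,"dy":0,"dz":16,"twist":-0.8},{"dx":-13,"dy":0,"dz":20,"twist":-0.8}]'

```text
clock: 15.42
position: [0.3462, -0.0476, 0.3648]
tool_rot: [1.365, 1.566, -0.822]
force: [0.5, -0.6, 1.3]
grip_width: 0.0853
```

```bash
python3 tgt.py .546 -.0180 .2355;python3 - <<'E'
from h import *
import cv2
for n in('scene','top','wrist'):
  cv2.imwrite(f'pics/{n}9.png',imaging.grab_frame(n)[:,:,::-1])
a=cv2.imread('pics/top9.png')[160:280,240:420]; b=cv2.imread('pics/scene9.png')[150:300,300:450]
cv2.imwrite('pics/t9.png',cv2.resize(a,None,fx=4.4,fy=4.4,interpolation=cv2.INTER_CUBIC));cv2.imwrite('pics/s9.png',cv2.resize(b,None,fx=4,fy=4,interpolation=cv2.INTER_CUBIC))
E
```

```text
clk 15.4167 pos [ 0.3462 -0.0476  0.3648] q [ 0.3931 -0.0694 -0.3979  2.0382 -0.025   1.1638 -0.6099] F [ 0.4539 -0.5881  1.319 ] mom [0.0003 0.0277 0.0275] w 0.08533781499255351
d cm [ 12.988   14.538  -13.9713]
rot [-0.7663  0.003  -0.0045]
```

View pics/t9.png

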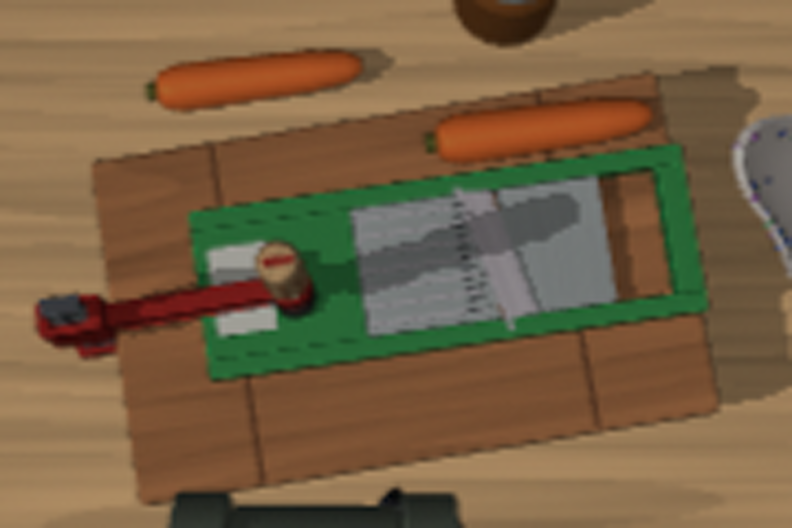

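View pics/s9.png

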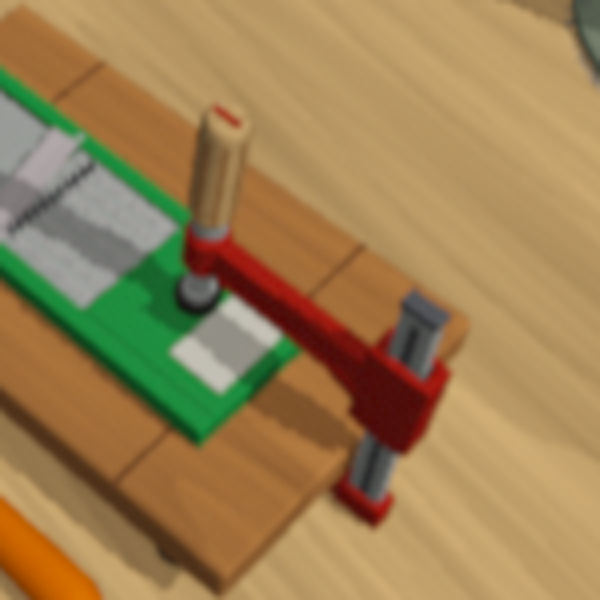

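View pics/scene9.png

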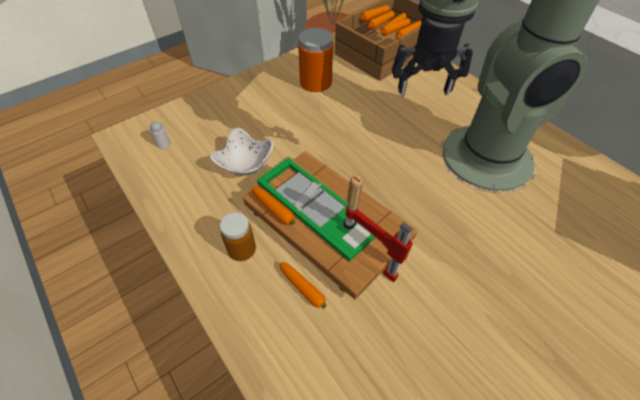

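Run:
```python
import cv2, numpy as np
def pair(f1,f2,y0,y1,x0,x1,o,k=8):
    im=[cv2.resize(cv2.imread(f)[y0:y1,x0:x1],None,fx=k,fy=k,interpolation=cv2.INTER_CUBIC) for f in(f1,f2)]
    cv2.imwrite(o,np.hstack(im))
pair('pics/s5f.png','pics/scene9.png',165,235,335,385,'pics/cmps.png')
pair('pics/t5f.png','pics/top9.png',205,245,280,330,'pics/cmpt.png')
# shifts of patches scene: initial->final slicer & block
def shift(f1,f2,y0,y1,x0,x1):
    a,b=[np.float32(cv2.cvtColor(cv2.imread(f),cv2.COLOR_BGR2GRAY)[y0:y1,x0:x1]) for f in(f1,f2)]
    return cv2.phaseCorrelate(a,b,cv2.createHanningWindow((x1-x0,y1-y0),cv2.CV_32F))
print('slicer scene0->9',shift('pics/scene0.png','pics/scene9.png',160,225,258,335))
print('block corner',shift('pics/scene0.png','pics/scene9.png',255,300,320,370))
print('slicer top',shift('pics/top0.png','pics/top9.png',190,250,325,405))
print('handle top s5->9',shift('pics/s5f.png','pics/scene9.png',170,195,342,368),'boss',shift('pics/s5f.png','pics/scene9.png',203,222,340,362),'sleeve',shift('pics/s5f.png','pics/scene9.png',225,285,385,415))
```

```text
slicer scene0->9 ((0.13220173821369485, 0.14862161732117585), 0.8389982408947415)
block corner ((0.03655139595183243, 0.5718330168186156), 0.9073517693413629)
slicer top ((-0.1812883889690866, -0.33804238278957754), 0.6746035613616308)
handle top s5->9 ((1.0599767014514043, 0.632749625813938), 0.9561339032208478) boss ((0.22666786599652866, -0.16254568063125063), 1.0010395482182504) sleeve ((-0.08175885332766164, -0.14274051099854645), 0.9591012276543511)
```

View pics/cmps.png

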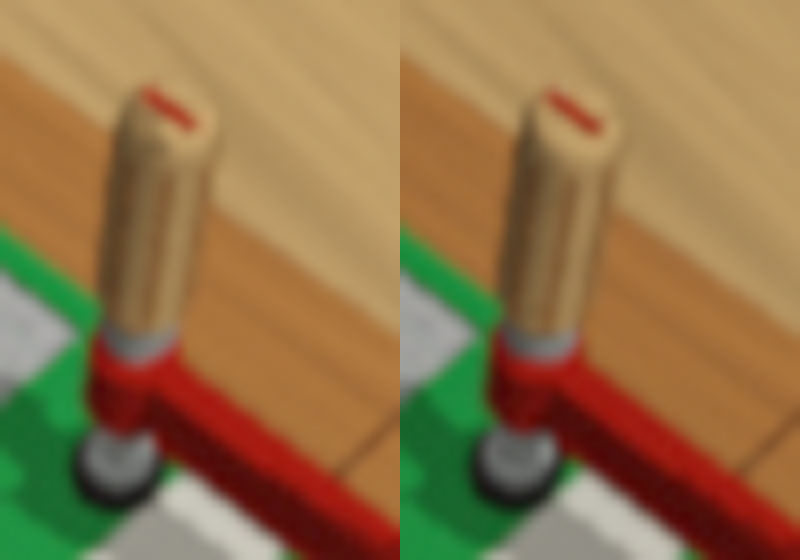

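View pics/cmpt.png

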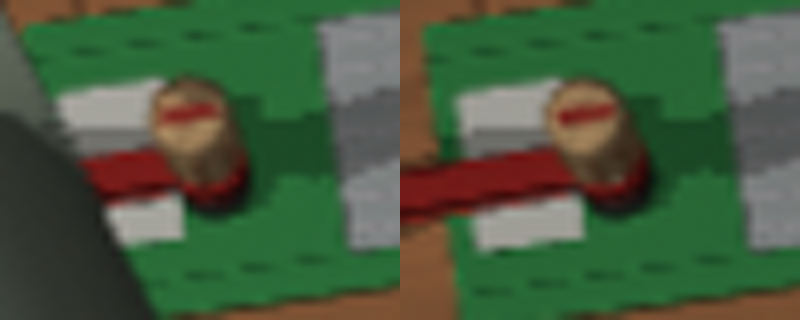

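The handle top has moved about 1.2 px towards the bar. The stripe is back on its line after the half turn, and the slicer, carrots, bowl and jar look as they were. The robot is clear of everything, so I'll hand in.

```bash
python3 -c "
from workcell import order
print(order.job_done())"
```

```text
the job is handed in; nothing more can be done
None
```

The slicer is clamped, everything is let go, and I handed the job in at about 15.6 s of the 61 s allowed. No verdict was reported.

**What I did**
- **Press:** I pressed the arm down with shut fingertips about 43 mm from the bar, and it slid at 11 to 15 N. The pad came to rest on the tail and the arm tilted. It then held at about 19 N of push without moving further.
- **Screw:** I turned the handle clockwise in two quarter-turn grips at 30 N squeeze, about 3.1 rad in total. The torque I read was up to 0.2 N m, in line with the "tight" figure. I then opened the gripper and backed away.

**Last checks**
- **Tilt:** The handle top moved about 1.2 px (roughly 2 mm) towards the bar during tightening. That fits the tilt going from about 0.02 to 0.034 rad, but I judged it from pictures and did not read the joint directly.
- **Turn:** The handle's stripe came back to its line, as a half turn should show. The grip slipped perhaps 3° in the second quarter.
- **Slicer:** It shifted less than 0.4 px in both views.
- **Carrots, bowl and jar:** They look untouched by eye.
- **One disagreement:** The block's corner patch read a 0.57 px shift. The block is fixed, so I took this as image noise or shadow and did not look into it further.

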